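# Empty the tumbling barrel into its catch tray

## Robot

A 6-joint arm with a two-finger parallel gripper is mounted at the origin on a cart in front of the work surface, level with it; the furniture and walls round the work are solid. World frame = base frame: x ahead of the robot, y to its left, z up, the work surface at z = 0. Lengths are in m, angles in rad, forces in N, time in s.
With the tool pointing down it reaches from about 0.375 to 0.975 m from the base axis. Payload 3.8 kg.
Tool frame: the origin (TCP) lies between the finger pads; the fingertips stand 17 mm ahead of it and the grasp point (between the pads) lies 2 mm behind it; z points along the fingers, y is the line along which they close (so a half turn about z gives the same grasp; the last joint's range is limited). The gripper opens to 85 mm and grips with 20 to 120 N. Pads are 22 mm wide; open, the fingers measure 114 mm over their backs; the gripper's body (76 mm by 85 mm) begins 54 mm behind the grasp point. The pads swing forward as they close: fully open they stand 13 mm farther back than shut.
Start: joints at [-1.367, 0.264, 1.604, -0, 1.274, -0.037], TCP at [0.161, -0.656, 0.22] pointing down, gripper open.
Joint ranges: [-2.63, 2.63], [-0.94, 2.18], [0.31, 2.57], [-1.31, 4.45], [0, 2.66], [-2.55, 2.55]. Speed limits (rad/s): [2.57, 2.57, 3.14, 3.14, 3.14, 3.14].

## Interface

Orientations are given as a rotation vector (axis times angle).
In Python, from workcell import bot gives the robot as it stands.
- The arm moves only by the tool play_rows, never from a script. Its argument "steps" is one flat list of numbers, 4 for each row, row after row: the shift along the tool's x, y, z in m, then the turn about the tool's z in rad. A call has 1 to 10 rows; each row is the pose to reach, as a shift and turn from the pose commanded when the call began, along the tool's axes at that moment; what a row does not reach only later rows make up. A row lasts 1/8 s, in which the tool goes at most 62.5 mm and 10.7 degrees, less where a joint would pass 70% of its speed; a pose out of reach is approached as far as the arm can. A call with a gripper value outside its range is refused whole. "jaw" is the closure in counts, from 0 (fully open) to 255 (shut), set as the call begins (left out, the last holds). The fingers move at their own pace and stop on an object; "grip_force" is the grip in N (left out, the last holds). Time passes only in rows, so rows that repeat a pose let the fingers close. It gives the time, the measured TCP pose, the force, the opening and the grip force at its end, in the units of the state.
- bot.read_state(): the state, without advancing time (a new reading comes with each control period).
- bot.read_camera(name): name is "side" or "top" or "wrist"; returns a dict with "pixels" (400x640x3 uint8, blue, green, red), "mtx" (3x3 intrinsics, pixels), "dist" ([k1, k2, p1, p2, k3] as OpenCV has them; the pictures are not rectified), "R" (3x3) and "t" (3): a world point X has camera coordinates R X + t. Camera axes: x right, y down, z forward; pixel columns grow to the right and rows downward; lengths in m; the calibration is good to about 2 mm. A picture is of the moment at which its call begins. There is no depth.
- bot.finish_job(): hands the job in; it is judged then, once.
The state is a dict: "time": time; "q": joint angles; "joint_vel": joint speeds; "joint_torque": joint torques, N m; "tool_pos": TCP position; "tcp_rot": TCP orientation; "wrist_force": force on the tool from outside, world axes, zero at the start; "torque": the same for the moment, N m; "width": opening from 0.0 (shut) to 1.0 (fully open); "grip_force": force on a finger pad.
Only numpy, scipy, OpenCV 4.12 (cv2) and the standard library are available. Lean on these libraries where they do the work, as an engineer would, in place of code of your own. Each camera call takes 0.05 s, during which the arm holds its last target. There are 200 camera calls.

## Task

Slide the catch tray by its upright tab under the tumbling barrel, up to the stop bar of the stand, and then turn the barrel by the pins of its hand star until the open side faces down and all three square nuts have dropped into the tray. Then turn the barrel until its open side faces straight up again, ready for the next load, and draw the tray, with the three nuts in it, out to the same side until it is completely clear of the barrel and stand. Leave the other things on the bench alone.

Things in the scene. Friction and masses are not known exactly. Their poses are not given: they have to be found in the camera images.
- tumbler_stand: Fixed grey stand carrying a barrel on a horizontal axis 115 mm above the bench. Origin on the bench under the barrel's middle, z up, x along the axis; the hand star is at the -x end, facing the robot. End plates at x = +-66 mm stand on feet (x 62 to 76 mm either side, y +-75 mm, 14 mm high): the tray's lane between them is 124 mm wide, runs along y and is entered at the +y end.
- lane_end (a point): Middle of the stop bar's face on the bench at the closed end of the tray's lane, 67 mm from the stand's origin towards its -y. The bar is 8 mm thick and 20 mm high. Axes as the stand's.
- barrel (a joint): Turn of barrel and hand star about the stand's x axis: 0 with the open side straight up, +-pi straight down; grows as the top moves to the stand's +y. Turns either way, more than three whole turns from 0; bearing friction (0.12 N m) holds it where it is left. The barrel is grey and six-sided (one side open), 45 mm from axis to the flats inside, 92 mm long inside, with end discs of 60 mm radius.
- barrel_port (a point): Middle of the barrel's open side (52 mm by 92 mm), 45 mm from the barrel's axis; its z axis points outward through the opening, its x axis is the stand's x axis.
- star_centre (a point): Centre of the front face of the hand star, on the barrel's axis 115 mm above the bench, 86 mm from the stand's origin towards its -x. The star is an aluminium disc of 60 mm radius with a hub of 16 mm radius that stands 10 mm out, and four pins. Axes as the stand's.
- pin_0 (a point): Middle of the free length of a hand-star pin: steel, 10 mm thick, standing 42 mm out of the star's face along the stand's -x, 52 mm from the barrel's axis, 45 degrees from the open side, on the stand's +y side when the open side is up (joint 0). This point lies 21 mm out from the face; it turns with the barrel.
- pin_1 (a point): The same point of the next pin, 135 degrees from the open side, a quarter turn on from pin_0 in the sense in which the joint grows.
- pin_2 (a point): The same point of the next pin, 225 degrees from the open side, a quarter turn on from pin_1.
- pin_3 (a point): The same point of the next pin, 315 degrees from the open side, a quarter turn on from pin_2.
- catch_tray: Loose open steel tray, 112 (x) by 130 (y) by 36 mm high, walls and floor 4 mm, about 0.4 kg, on the bench beside the stand. Origin: centre of the box's underside, z up. On its +y side a stem leads to an upright white grip tab centred 130 mm from the origin, 12 mm thick (y), 50 mm wide (x), top 55 mm above the bench. Against the stop bar its origin lies 2 mm to the -y side of the stand's origin.
- nut_0: Steel square nut, 24 by 24 by 12 mm, with a tapped hole along its z axis; about 40 g; starts inside the barrel. Origin at its centre.
- nut_1: The same kind of nut, also in the barrel at the start.
- nut_2: The same kind of nut, also in the barrel at the start.
Things that resemble listed ones, but are neither listed nor needed, are in the scene too. Of the things that look like the catch_tray, the larger one is meant.

How it is judged:
By the outcome, as a careful person would: the job done as asked, in the order asked, and still so for the second after the job is handed in, with the robot touching nothing.
It also fails if it takes over 72 s, if anything falls off the work surface, if the arm or the gripper's body presses on something with over 40 N, if the wrist force passes 120 N, or if a joint passes its speed limit or range.

## Working session

There is one attempt and no reset: what is moved stays moved. The work goes in short steps, Python scripts to look and compute and a tool call to move; the robot and the scene stay as the last step left them, time stands still between calls to the robot, and variables do not carry over. Pictures are saved under pics/ and viewed, at most 11 in all, crops included, and the job is handed in when it is done.

Besides the shell and the picture viewer there is one more tool, called after ">>>" as name(argument=value, ...) on one line, values as JSON. play_rows: Moves the arm, as the interface text tells. Its arguments: {"type":"object","properties":{"steps":{"type":"array"},"jaw":{"type":"number"},"grip_force":{"type":"number"}},"required":["steps"]}

```bash
mkdir -p pics; cat > h.py <<'E'
import numpy as np, cv2
from workcell import bot
def cap(n,f):
    c=bot.read_camera(n); cv2.imwrite('pics/'+f,c['pixels']); np.savez('pics/'+n+'.npz',**{k:np.array(v) for k,v in c.items()}); return c
def load(n): return np.load('pics/'+n+'.npz')
def ray(c,uv):
    p=cv2.undistortPoints(np.array([[uv]],float),c['mtx'],c['dist'])[0,0]
    R=np.array(c['R']);t=np.array(c['t']).ravel()
    return -R.T@t, R.T@np.array([p[0],p[1],1])
def at_z(c,uv,z):
    o,d=ray(c,uv); return o+d*(z-o[2])/d[2]
def proj(c,X):
    return cv2.projectPoints(np.array(X,float).reshape(-1,1,3),cv2.Rodrigues(np.array(c['R']))[0],np.array(c['t']).ravel(),c['mtx'],c['dist'])[0][:,0]
E
python3 - <<'E'
from h import *
a=cap('top','t0.png');b=cap('side','s0.png')
for c in(a,b):
    o,d=ray(c,(320,200));print(o,d)
print(bot.read_state())
E
```

```text
[ 0.50165641 -0.01351726  1.01378819] [ 0.03800504  0.0056055  -0.99937221]
[1.10345985 0.05577119 0.81633255] [-0.62820839 -0.08555246 -0.77335134]
{'time': 0.1, 'q': array([-1.36688552e+00,  2.64706000e-01,  1.60520951e+00,  2.77589226e-06,
        1.27371331e+00, -3.68767429e-02]), 'joint_vel': array([ 0.00086598, -0.00212841, -0.00378139, -0.00144943, -0.00093347,
       -0.0002737 ]), 'joint_torque': array([-4.20571882e-05, -5.16708612e+01, -3.68590271e+01, -4.26104737e-05,
        6.31132774e-03,  1.78498419e-05]), 'tool_pos': array([ 0.16084378, -0.65486446,  0.21908264]), 'tcp_rot': array([-3.11683752e+00, -3.77070153e-01,  2.62487640e-04]), 'wrist_force': array([-0.2712041 , -0.24188537, -0.29997583]), 'torque': array([ 0.00801859, -0.01683081, -0.00180888]), 'grip_force': 0.0, 'width': 0.9971333113538614}
```

View pics/t0.png

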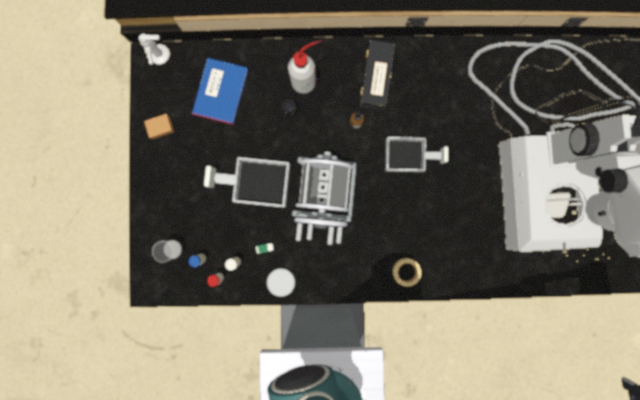

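View pics/s0.png

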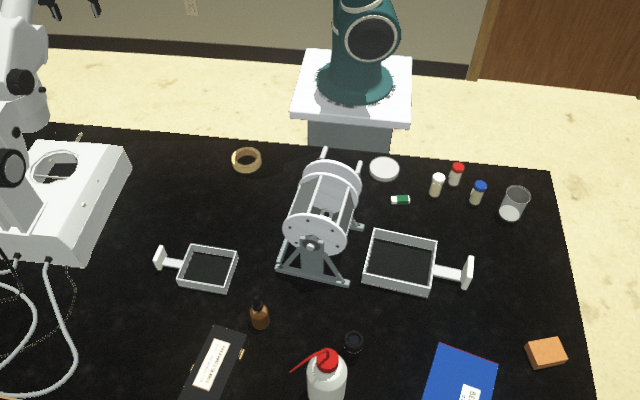

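The top view shows two tray candidates. The large tray is at about (261,182) with its tab at (208,177). The small tray is at (406,154) with its tab at (445,155). I choose the large left one. The stand is at (325,190), with the star pins pointing down-image at about (300–340,235). I'll check this in a close crop.

```bash
python3 - <<'E'
from h import *
a=load('top');b=load('side')
p=cv2.resize(a['pixels'][140:255,190:370],None,fx=4.4,fy=4.4,interpolation=cv2.INTER_CUBIC);cv2.imwrite('pics/t1.png',p)
p=cv2.resize(b['pixels'][140:310,265:485],None,fx=3.5,fy=3.5,interpolation=cv2.INTER_CUBIC);cv2.imwrite('pics/s1.png',p)
E
```

```text
(no output)
```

View pics/t1.png

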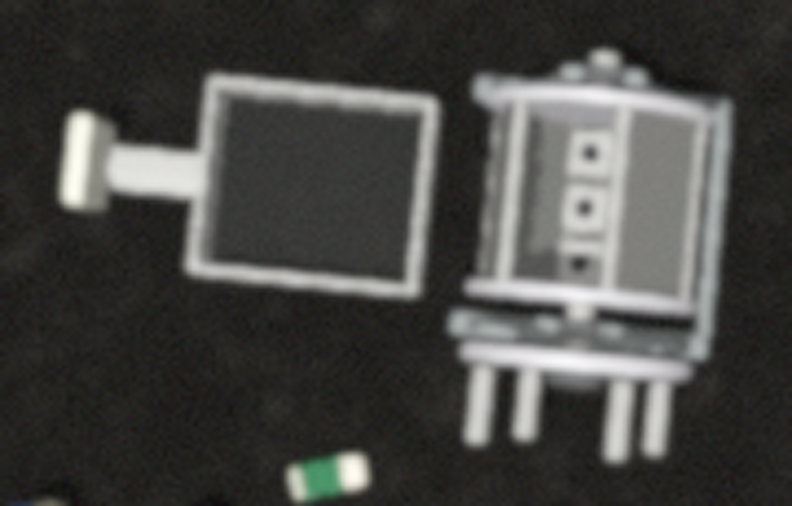

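View pics/s1.png

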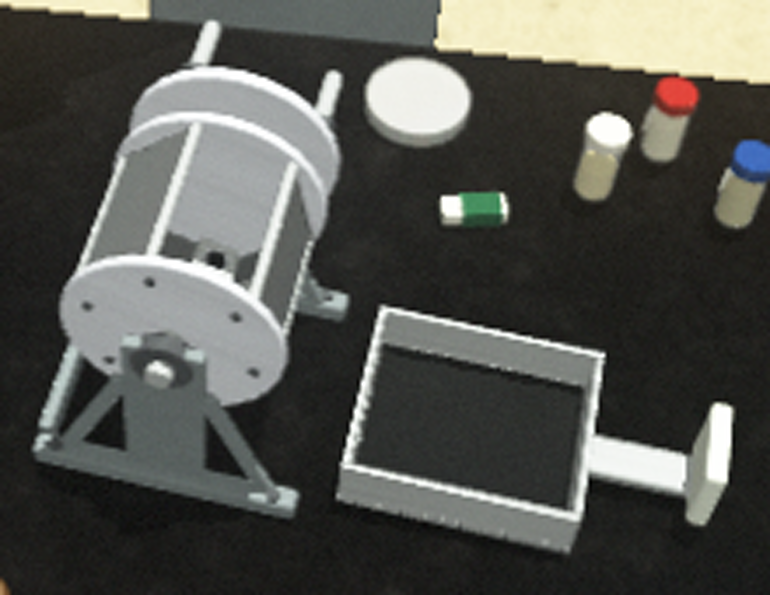

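The crops show the large tray corners at top-crop (208,75), (440,97), (418,297) and (187,272). The star pin tips are at (477,440), (524,437), (616,458) and (655,452), and the opening leans a little to +y. Next I fit the poses.

```bash
cat > fit.py <<'E'
from h import *
from scipy.optimize import least_squares
a=load('top');b=load('side')
T=lambda u,v:(a,(190+(u+.5)/4.4-.5,140+(v+.5)/4.4-.5)); S=lambda u,v:(b,(265+(u+.5)/3.5-.5,140+(v+.5)/3.5-.5))
def W(p,X):
    c,s=np.cos(p[2]),np.sin(p[2]); return np.array([p[0]+c*X[0]-s*X[1],p[1]+s*X[0]+c*X[1],X[2]])
def bar(x,r,ang,j): return np.array([x,r*np.sin(ang+j),.115+r*np.cos(ang+j)])
def run(obs,p0):
    f=lambda p:np.concatenate([proj(c,W(p,m(p)))[0]-uv for (c,uv),m in obs])
    r=least_squares(f,p0,loss='soft_l1'); print(r.x.round(4),'res px\n',f(r.x).reshape(-1,2).round(1).tolist()); return r.x
K=lambda *X:(lambda p:X)
if __name__=='__main__':
    t=[(T(208,75),K(.056,.065,.036)),(T(440,97),K(.056,-.065,.036)),(T(418,297),K(-.056,-.065,.036)),(T(187,272),K(-.056,.065,.036)),
     (S(382,308),K(-.056,-.065,.036)),(S(604,353),K(-.056,.065,.036)),(S(578,515),K(.056,.065,.036)),(S(338,467),K(.056,-.065,.036)),
     (S(340,497),K(.056,-.065,0)),(S(572,548),K(.056,.065,0))]
    run(t,[.5,.15,-.1])
    pin=lambda k,x=-.128:(lambda p:bar(x,.052,np.pi/4+k*np.pi/2,p[3]))
    s=[(T(477,441),pin(0)),(T(524,437),pin(1)),(T(616,460),pin(3)),(T(655,454),pin(2)),
     (T(452,325),K(-.069,.075,.014)),(T(475,85),K(.069,.075,.014)),
     (S(293,515),K(.076,.075,0)),(S(37,458),K(.076,-.075,0)),(S(213,24),pin(3)),(S(333,74),pin(0))]
    run(s,[.5,0,-.1,.4])
E
python3 fit.py
```

```text
[ 0.587   0.1424 -0.1204] res px
 [[-0.5, 0.9], [-1.9, 0.9], [-1.5, -0.2], [-0.6, 0.4], [-1.1, -1.1], [-0.5, -0.5], [0.4, 1.5], [0.2, -0.1], [-1.6, 0.9], [-1.4, 1.3]]
[ 0.5668 -0.017  -0.1133  0.3132] res px
 [[-0.5, 1.0], [0.1, 0.9], [-0.7, 0.3], [-0.4, 0.3], [-0.7, 0.0], [-0.9, 1.1], [-0.4, 1.6], [-1.7, 1.1], [-0.8, 0.3], [-0.7, 0.6]]
```

The fit residuals are about 1 px. The stand is at (0.567, -0.017) with yaw -0.113, and the joint is at +0.31. The tray is at (0.587, 0.142) with yaw -0.120, already in line with the lane. Its tab is therefore at about (0.603, 0.272). I go there high.

>>> play_rows(steps=[0,0,-0.06,0,0.06,-0.06,-0.08,0.1,0.65,-0.794,-0.08,0.361,0.65,-0.794,-0.08,0.361,0.65,-0.794,-0.08,0.361,0.65,-0.794,-0.08,0.361,0.65,-0.794,-0.08,0.361,0.65,-0.794,-0.08,0.361,0.65,-0.794,-0.08,0.361,0.65,-0.794,-0.08,0.361], jaw=90)

```text
time: 1.35
tool_pos: [0.4052, -0.1489, 0.2974]
tcp_rot: [3.136, -0.189, 0.001]
wrist_force: [0.6, -0.7, 0.1]
width: 0.643
grip_force: 0.0
```

```bash
cat >> h.py <<'E'
from scipy.spatial.transform import Rotation as Ro
ST=(.5668,-.017,-.1133)
def stand(x,y,z,p=ST):
    c,s=np.cos(p[2]),np.sin(p[2]); return np.array([p[0]+c*x-s*y,p[1]+s*x+c*y,z])
def delta(X,yline,label=''):
    """shift/turn in tool axes to put TCP at X with closing line at world angle yline"""
    s=bot.read_state(); R=Ro.from_rotvec(s['tcp_rot']).as_matrix()
    d=R.T@(np.array(X)-s['tool_pos']); now=np.arctan2(R[1,1],R[0,1])
    t=-(yline-now); t=(t+np.pi/2)%np.pi-np.pi/2
    print(label,d.round(4),round(t,3),end='  '); return d
def st():
    s=bot.read_state(); print('t',round(s['time'],2),s['tool_pos'].round(4),'rot',s['tcp_rot'].round(3),'F',s['wrist_force'].round(1),'w',round(s['width'],3),'g',round(s['grip_force'],1),'q',s['q'].round(2))
E
python3 -c "
from h import *
st();delta((.6026,.2715,.045),np.pi/2-.12)"
```

```text
t 1.35 [ 0.4052 -0.1489  0.2974] rot [ 3.136e+00 -1.890e-01  1.000e-03] F [ 0.6 -0.7  0.1] w 0.643 g 0.0 q [-0.41 -0.25  1.98  0.    1.41  1.28]
 [ 0.1453 -0.4411  0.2524] -0.001
```

>>> play_rows(steps=[0.145,-0.441,0.02,0,0.145,-0.441,0.02,0,0.145,-0.441,0.02,0,0.145,-0.441,0.02,0,0.145,-0.441,0.02,0,0.145,-0.441,0.02,0,0.145,-0.441,0.02,0,0.145,-0.441,0.08,0,0.145,-0.441,0.14,0,0.145,-0.441,0.14,0])

```text
time: 2.6
tool_pos: [0.5965, 0.2679, 0.1498]
tcp_rot: [3.129, -0.187, -0.021]
wrist_force: [-0.3, 0.1, -0.2]
width: 0.645
grip_force: 0.0
```

```bash
python3 -c "
from h import *
st();delta((.6026,.2715,.045),np.pi/2-.12)
c=cap('wrist','w0.png');print(proj(c,[[.6026,.2715,.055]]))
cv2.imwrite('pics/w0.png',c['pixels'])"
```

```text
t 2.6 [0.5965 0.2679 0.1498] rot [ 3.129 -0.187 -0.021] F [-0.3  0.1 -0.2] w 0.645 g 0.0 q [ 0.38  0.28  1.71 -0.    1.16  2.07]
 [ 0.007  -0.0051  0.1047] 0.001  [[307.86782354 187.02449773]]
```

View pics/w0.png

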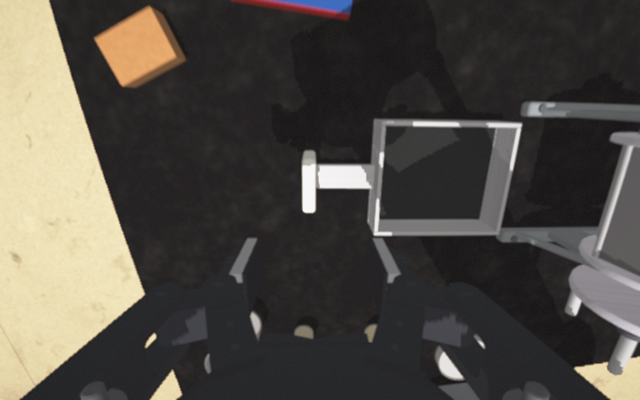

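The wrist view shows the tab top at about (309,181), 6 px from the predicted spot. The jaws are in line with its thickness, so I go down and grip.

>>> play_rows(steps=[0.003,-0.001,0.03,0,0.003,-0.001,0.07,0,0.003,-0.001,0.095,0,0.003,-0.001,0.095,0,0.003,-0.001,0.095,0])

```text
time: 3.28
tool_pos: [0.6074, 0.2708, 0.0663]
tcp_rot: [-3.134, 0.189, -0.008]
wrist_force: [1.3, -0.9, 0.5]
width: 0.649
grip_force: 0.0
```

>>> play_rows(steps=[0,0,0,0,0,0,0,0,0,0,0,0,0,0,0,0,0,0,0,0,0,0,0,0], jaw=255, grip_force=40)

```text
time: 4.03
tool_pos: [0.6048, 0.2702, 0.0624]
tcp_rot: [3.136, -0.189, -0.0]
wrist_force: [0.0, -0.6, -0.1]
width: -0.0
grip_force: 0.0
```

```bash
python3 -c "
from h import *
st();delta(stand(0,.128,.045),np.pi/2-.1133)"
```

```text
t 4.03 [0.6048 0.2702 0.0624] rot [ 3.136 -0.189 -0.   ] F [ 0.  -0.6 -0.1] w -0.0 g 0.0 q [ 0.38  0.37  1.77 -0.    1.    2.07]
 [-0.0042  0.1616  0.0174] -0.007
```

>>> play_rows(steps=[0,0,-0.02,0,0,0,-0.02,0,0,0,-0.02,0,0,0,-0.02,0], jaw=90)

```text
time: 4.53
tool_pos: [0.6046, 0.27, 0.0823]
tcp_rot: [3.136, -0.189, -0.001]
wrist_force: [-1.0, 0.3, 0.5]
width: 0.647
grip_force: 0.0
```

```bash
python3 -c "
from h import *
st();delta((.6026,.2715,.045),np.pi/2-.12)
c=cap('wrist','w1.png');print(proj(c,[[.6026,.2715,.055]]))"
```

```text
t 4.53 [0.6046 0.27   0.0823] rot [ 3.136e+00 -1.890e-01 -1.000e-03] F [-1.   0.3  0.5] w 0.647 g 0.0 q [0.38 0.35 1.76 0.   1.03 2.07]
 [-0.0022 -0.0012  0.0373] -0.0  [[311.53881413 225.89481202]]
```

View pics/w1.png

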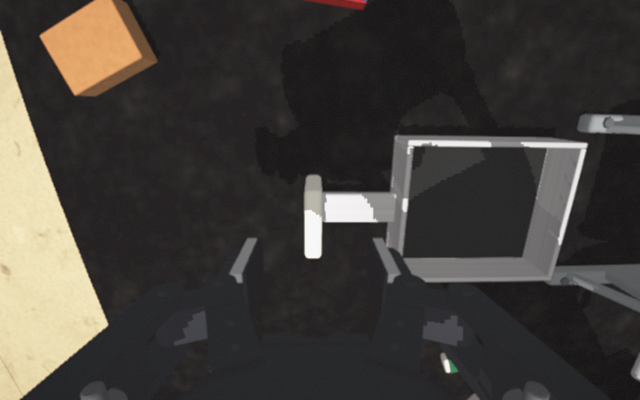

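The tab top is at about (313,216), from row 175 to 258, and predicted at (312,226). The jaws straddle it in y, so the shut was probably above the tab. I check the scale to get its height and x.

```bash
python3 -c "
from h import *
c=load('wrist')
from fit import W
for z in(.045,.055):
  for x in (-.025,.025): print(z,x,proj(c,[W((.587,.1424,-.12),(x,.13,z))]))
s=bot.read_state();R=Ro.from_rotvec(s['tcp_rot']).as_matrix();
for k in (-.017,0,.004,.017):
  for y in(-.0275,.0275):print(k,y,proj(c,[s['tool_pos']+R@[0,y,k]]))
print(at_z(c,(313,216),.055))"
```

```text
0.045 -0.025 [[311.78264945 252.13740489]]
0.045 0.025 [[311.63610335 186.41760887]]
0.055 -0.025 [[311.67695181 258.87155308]]
0.055 0.025 [[311.51361106 190.37552174]]
-0.017 -0.0275 [[261.23485225 254.42797877]]
-0.017 0.0275 [[364.94234724 254.46406015]]
0 -0.0275 [[266.2637499  240.49392776]]
0 0.0275 [[360.11659918 240.53053499]]
0.004 -0.0275 [[267.31245586 237.59065523]]
0.004 0.0275 [[359.11025994 237.6273    ]]
0.017 -0.0275 [[270.42708162 228.97302037]]
0.017 0.0275 [[356.12146176 229.00961545]]
[0.60957927 0.26965684 0.055     ]
```

The rows match: the top face spans 190–258, and the rest is the tab's far face. So x and y are right and only the height was short. I go lower.

>>> play_rows(steps=[0,0,0.02,0,0,0,0.042,0,0,0,0.042,0,0,0,0.042,0,0,0,0.042,0])

```text
time: 5.2
tool_pos: [0.6056, 0.2704, 0.0412]
tcp_rot: [-3.135, 0.189, -0.002]
wrist_force: [0.4, 0.7, -0.3]
width: 0.649
grip_force: 0.0
```

>>> play_rows(steps=[0,0,0,0,0,0,0,0,0,0,0,0,0,0,0,0,0,0,0,0,0,0,0,0], jaw=255, grip_force=40)

```text
time: 5.95
tool_pos: [0.6053, 0.2705, 0.0411]
tcp_rot: [-3.135, 0.189, -0.001]
wrist_force: [-0.4, 1.5, 2.4]
width: 0.115
grip_force: 39.2
```

```bash
python3 -c "
from h import *
st();delta(stand(0,.128,.04),np.pi/2-.1133)"
```

```text
t 5.95 [0.6053 0.2705 0.0411] rot [-3.135e+00  1.890e-01 -1.000e-03] F [-0.4  1.5  2.4] w 0.115 g 39.2 q [0.38 0.4  1.78 0.   0.96 2.07]
 [-0.0046  0.1621  0.001 ] -0.007
```

The tab is gripped. I slide the tray in, gently at the end.

>>> play_rows(steps=[-0.001,0.01,0,-0.003,-0.002,0.03,0,-0.007,-0.002,0.05,0,-0.007,-0.002,0.07,0,-0.007,-0.002,0.09,0,-0.007,-0.002,0.11,0,-0.007,-0.002,0.13,0,-0.007,-0.002,0.145,0,-0.007,-0.002,0.155,0,-0.007,-0.002,0.155,0,-0.007])

```text
time: 7.2
tool_pos: [0.5847, 0.1154, 0.041]
tcp_rot: [3.136, -0.179, 0.002]
wrist_force: [1.6, 0.8, 3.5]
width: 0.115
grip_force: 39.6
```

>>> play_rows(steps=[0,0.003,0,0,0,0.006,0,0,0,0.008,0,0,0,0.01,0,0])

```text
time: 7.7
tool_pos: [0.5847, 0.1099, 0.0412]
tcp_rot: [-3.13, 0.18, -0.005]
wrist_force: [3.0, 17.6, 2.4]
width: 0.114
grip_force: 39.5
```

```bash
python3 -c "
from h import *
st();delta(stand(0,.128,.04),np.pi/2-.1133)"
```

```text
t 7.7 [0.5847 0.1099 0.0412] rot [-3.13   0.18  -0.005] F [ 3.  17.6  2.4] w 0.114 g 39.5 q [0.14 0.28 1.94 0.01 0.92 1.82]
 [-0.0035  0.0001  0.0012] -0.002
```

The tray is at the stop with 17 N contact, and y matches what I expected. I release it and rise.

>>> play_rows(steps=[0,-0.003,0,0,0,-0.003,0,0,0,-0.003,0,0,0,-0.003,-0.05,0,0,-0.003,-0.11,0,0,-0.003,-0.17,0,0,0,-0.22,0,0,0,-0.22,0], jaw=110)

```text
time: 8.7
tool_pos: [0.5863, 0.1063, 0.2668]
tcp_rot: [-3.135, 0.178, -0.016]
wrist_force: [0.0, 0.4, -0.1]
width: 0.567
grip_force: 0.0
```

```bash
python3 -c "
from h import *
st();delta(stand(-.110,-.0237,.161),np.pi/2-.1133)
cap('side','s2.png');cap('top','t2.png')
a=load('side')['pixels'][120:320,255:495];b=load('top')['pixels'][140:255,190:370]
cv2.imwrite('pics/m2.png',np.hstack([cv2.resize(a,(400,333)),cv2.resize(b,(400,333))]))"
```

```text
t 8.7 [0.5863 0.1063 0.2668] rot [-3.135  0.178 -0.016] F [ 0.   0.4 -0.1] w 0.567 g 0.0 q [ 0.14  0.08  1.73 -0.    1.32  1.82]
 [-0.1164  0.1487  0.1043] -0.0
```

View pics/m2.png

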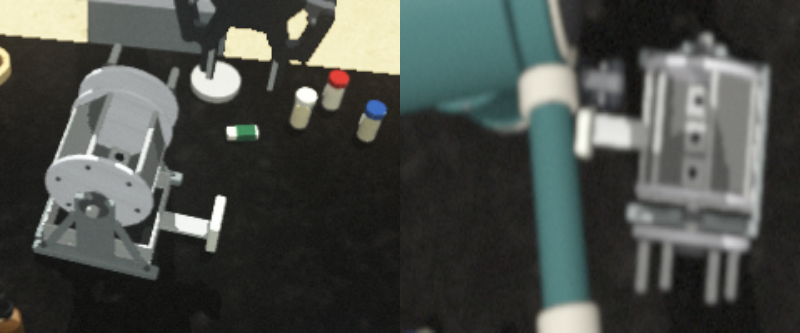

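The tray is fully under the barrel against the stop, and the barrel is unmoved. Next is pin_3, just left of the top.

>>> play_rows(steps=[-0.04,0.05,0,0,-0.08,0.1,0,0,-0.116,0.149,0,0,-0.116,0.149,0,0,-0.116,0.149,0.02,0,-0.116,0.149,0.06,0,-0.116,0.149,0.085,0,-0.116,0.149,0.085,0,-0.116,0.149,0.085,0])

```text
time: 9.93
tool_pos: [0.4514, -0.0281, 0.1755]
tcp_rot: [-3.136, 0.177, 0.001]
wrist_force: [-0.4, 0.6, 0.3]
width: 0.566
grip_force: 0.0
```

```bash
python3 -c "
from h import *
st();delta(stand(-.110,-.0237,.161),np.pi/2-.1133)
c=cap('wrist','w3.png')
for k in range(4):
  g=np.pi/4+k*np.pi/2+.313
  print(k,[proj(c,[stand(x,.052*np.sin(g),.115+.052*np.cos(g))]).round(0) for x in(-.128,-.086)])"
```

```text
t 9.93 [ 0.4514 -0.0281  0.1755] rot [-3.136e+00  1.770e-01  1.000e-03] F [-0.4  0.6  0.3] w 0.566 g 0.0 q [-0.12 -0.13  2.11  0.    1.17  1.57]
 [ 0.0034 -0.0003  0.0145] 0.001  0 [array([[216., 236.]]), array([[210., 180.]])]
1 [array([[263., 205.]]), array([[261., 162.]])]
2 [array([[339., 214.]]), array([[340., 167.]])]
3 [array([[313., 252.]]), array([[313., 189.]])]
```

View pics/w3.png

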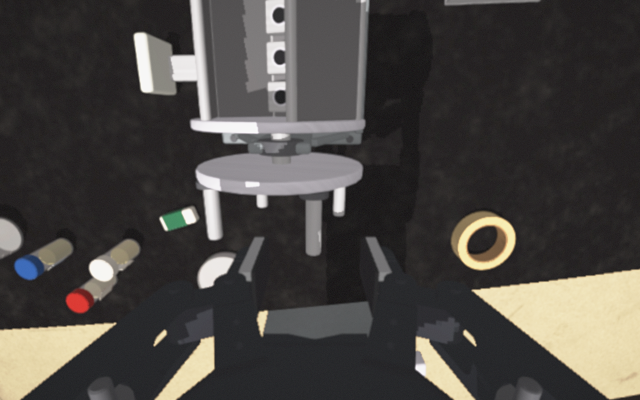

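The wrist view matches the model: the pin_3 tip is at (313,252), exactly as predicted, between the jaws. I lower and grip lightly, then compute the arcs.

>>> play_rows(steps=[0.003,0,0.01,0,0.003,0,0.017,0,0.003,0,0.017,0,0.003,0,0.017,0])

```text
time: 10.48
tool_pos: [0.4541, -0.0287, 0.1586]
tcp_rot: [-3.137, 0.178, 0.0]
wrist_force: [0.5, -0.4, -0.2]
width: 0.569
grip_force: 0.0
```

>>> play_rows(steps=[0,0,0,0,0,0,0,0,0,0,0,0,0,0,0,0,0,0,0,0], jaw=255, grip_force=25)

```text
time: 11.1
tool_pos: [0.4541, -0.0287, 0.1586]
tcp_rot: [3.137, -0.178, 0.0]
wrist_force: [-0.2, -1.0, 0.4]
width: 0.002
grip_force: 0.0
```

```bash
cat >> h.py <<'E'
def arc(a,b,n):
    g=np.radians(np.linspace(a,b,n+1)); r=.052
    print([float(v) for k in range(1,n+1) for v in (0,round(-r*(np.sin(g[k])-np.sin(g[0])),4),round(-r*(np.cos(g[k])-np.cos(g[0])),4),0)])
E
python3 -c "
from h import *
st();arc(-27,63,9);arc(-27,45,8);arc(-45,45,9)"
```

```text
t 11.1 [ 0.4541 -0.0287  0.1586] rot [ 3.137 -0.178  0.   ] F [-0.2 -1.   0.4] w 0.002 g 0.0 q [-0.12 -0.11  2.12 -0.    1.13  1.57]
[0.0, -0.0084, -0.0034, 0.0, 0.0, -0.0173, -0.0053, 0.0, 0.0, -0.0263, -0.0056, 0.0, 0.0, -0.0353, -0.0043, 0.0, 0.0, -0.0439, -0.0015, 0.0, 0.0, -0.0519, 0.0027, 0.0, 0.0, -0.0591, 0.0083, 0.0, 0.0, -0.0651, 0.015, 0.0, 0.0, -0.0699, 0.0227, 0.0]
[0.0, -0.0075, -0.0031, 0.0, 0.0, -0.0155, -0.005, 0.0, 0.0, -0.0236, -0.0057, 0.0, 0.0, -0.0317, -0.005, 0.0, 0.0, -0.0397, -0.0031, 0.0, 0.0, -0.0472, -0.0, 0.0, 0.0, -0.0542, 0.0043, 0.0, 0.0, -0.0604, 0.0096, 0.0]
[0.0, -0.0069, -0.0058, 0.0, 0.0, -0.0148, -0.0104, 0.0, 0.0, -0.0233, -0.0135, 0.0, 0.0, -0.0322, -0.015, 0.0, 0.0, -0.0413, -0.015, 0.0, 0.0, -0.0502, -0.0135, 0.0, 0.0, -0.0587, -0.0104, 0.0, 0.0, -0.0666, -0.0058, 0.0, 0.0, -0.0735, -0.0, 0.0]
```

The jaws shut above the pin again, so the effective tips are short, as they were at the tab. I open, go 14 mm lower and close.

>>> play_rows(steps=[0,0,0,0,0,0,0,0,0,0,0,0,0,0,0.007,0,0,0,0.014,0,0,0,0.014,0,0,0,0.014,0], jaw=130)

```text
time: 11.98
tool_pos: [0.454, -0.0287, 0.1444]
tcp_rot: [-3.137, 0.178, 0.001]
wrist_force: [0.2, -0.9, 1.0]
width: 0.489
grip_force: 0.0
```

>>> play_rows(steps=[0,0,0,0,0,0,0,0,0,0,0,0,0,0,0,0,0,0,0,0], jaw=255, grip_force=25)

```text
time: 12.6
tool_pos: [0.4543, -0.0285, 0.1448]
tcp_rot: [-3.136, 0.178, -0.001]
wrist_force: [0.7, 1.7, 0.8]
width: 0.102
grip_force: 24.6
```

Pin_3 is gripped. I turn it from -27° to +54°.

>>> play_rows(steps=[0,-0.0075,-0.0032,0,0,-0.0155,-0.0051,0,0,-0.0236,-0.0057,0,0,-0.0317,-0.0051,0,0,-0.0397,-0.0032,0,0,-0.0472,0,0,0,-0.0542,0.0042,0,0,-0.0604,0.0095,0,0,-0.0657,0.0157,0,0,-0.0657,0.0157,0])

```text
time: 13.85
tool_pos: [0.4623, 0.0365, 0.1289]
tcp_rot: [3.136, -0.177, 0.003]
wrist_force: [2.8, -2.9, -1.0]
width: 0.103
grip_force: 26.8
```

```bash
python3 -c "
from h import *
st();g=np.radians(-36);delta(stand(-.107,.052*np.sin(g),.115+.052*np.cos(g)-.016),np.pi/2-.1133);delta(stand(-.107,.0421,.1456-.016),0)
arc(-36,45,9)"
```

```text
t 13.85 [0.4623 0.0365 0.1289] rot [ 3.136e+00 -1.770e-01  3.000e-03] F [ 2.8 -2.9 -1. ] w 0.103 g 26.8 q [ 0.03 -0.06  2.14 -0.    1.06  1.71]
 [ 0.0028  0.0719 -0.0121] 0.001   [ 0.0029 -0.0008 -0.0007] 1.458  [0.0, -0.007, -0.0043, 0.0, 0.0, -0.0145, -0.0074, 0.0, 0.0, -0.0224, -0.0093, 0.0, 0.0, -0.0306, -0.0099, 0.0, 0.0, -0.0387, -0.0093, 0.0, 0.0, -0.0466, -0.0074, 0.0, 0.0, -0.0542, -0.0043, 0.0, 0.0, -0.0611, -0.0, 0.0, 0.0, -0.0673, 0.0053, 0.0]
```

>>> play_rows(steps=[0,0,0,0,0,0,0,0,0,0,0,0,0,0,-0.03,0,0,0,-0.06,0,0,0.036,-0.065,0,0,0.072,-0.065,0,0,0.072,-0.065,0,0,0.072,-0.04,0,0,0.072,-0.012,0], jaw=140)

```text
time: 15.1
tool_pos: [0.4539, -0.0344, 0.1407]
tcp_rot: [-3.136, 0.178, -0.002]
wrist_force: [-0.1, 0.2, 0.8]
width: 0.451
grip_force: 0.0
```

>>> play_rows(steps=[0,0,0,0,0,0,0,0,0,0,0,0,0,0,0,0,0,0,0,0,0,0,0,0], jaw=255)

```text
time: 15.85
tool_pos: [0.4527, -0.0348, 0.141]
tcp_rot: [-3.136, 0.178, 0.002]
wrist_force: [-5.8, -0.3, -0.6]
width: 0.1
grip_force: 26.3
```

>>> play_rows(steps=[0,-0.007,-0.0043,0,0,-0.0145,-0.0074,0,0,-0.0224,-0.0093,0,0,-0.0306,-0.0099,0,0,-0.0347,-0.0098,0,0,-0.0387,-0.0093,0,0,-0.0427,-0.0085,0,0,-0.0466,-0.0074,0,0,-0.0505,-0.006,0,0,-0.0542,-0.0042,0])

```text
time: 17.1
tool_pos: [0.4611, 0.018, 0.1471]
tcp_rot: [3.135, -0.177, 0.006]
wrist_force: [-4.0, -3.4, 5.6]
width: 0.101
grip_force: 26.8
```

>>> play_rows(steps=[0,-0.0036,0.002,0,0,-0.007,0.0042,0,0,-0.0102,0.0068,0,0,-0.0132,0.0095,0,0,-0.0132,0.0095,0,0,-0.0132,0.0095,0,0,-0.0132,0.0095,0,0,-0.0132,0.0095,0])

```text
time: 18.1
tool_pos: [0.4628, 0.0318, 0.1368]
tcp_rot: [-3.137, 0.178, -0.006]
wrist_force: [2.6, -4.0, 5.3]
width: 0.104
grip_force: 27.4
```

```bash
python3 -c "
from h import *
st();delta(stand(-.107,.0368,.1518-.016),np.pi/2-.1133);g=np.radians(-45);delta(stand(-.107,.052*np.sin(g),.115+.052*np.cos(g)-.016),np.pi/2-.1133)
cap('side','s4.png');cap('top','t4.png')
a=load('side')['pixels'][140:310,265:485];b=load('top')['pixels'][140:255,190:370]
cv2.imwrite('pics/m4.png',np.hstack([cv2.resize(a,(500,386)),cv2.resize(b,(300,386))]))"
```

```text
t 18.1 [0.4628 0.0318 0.1368] rot [-3.137  0.178 -0.006] F [ 2.6 -4.   5.3] w 0.104 g 27.4 q [ 0.02 -0.07  2.13 -0.    1.08  1.7 ]
 [ 0.0018 -0.      0.001 ] 0.0   [0.0018 0.0735 0.001 ] 0.0
```

View pics/m4.png

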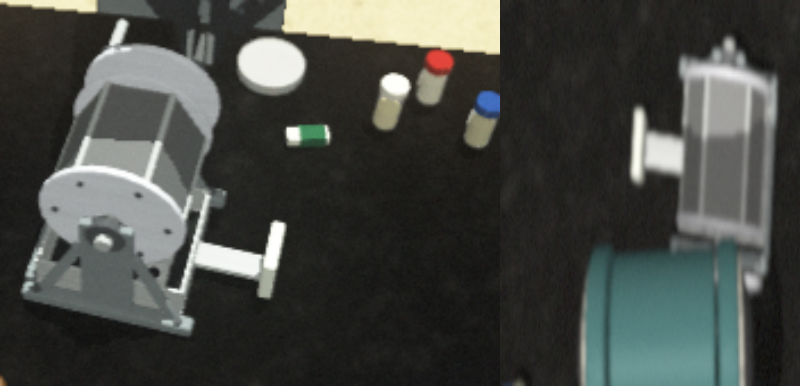

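The barrel is inverted with the opening down, and a nut-like dark spot shows in the tray at (155,270). The nuts cannot rest on the 60° walls, so I go on: release pin_2 and take pin_1 at -45°.

>>> play_rows(steps=[0,0,0,0,0,0,0,0,0,0,0,0,0.001,0,-0.03,0,0.001,0,-0.055,0,0.001,0.036,-0.06,0,0.001,0.0735,-0.055,0,0.001,0.0735,-0.055,0,0.001,0.0735,-0.025,0,0.001,0.0735,0.001,0], jaw=140)

```text
time: 19.45
tool_pos: [0.4537, -0.0404, 0.1338]
tcp_rot: [-3.136, 0.178, -0.0]
wrist_force: [-0.0, 0.1, -0.3]
width: 0.451
grip_force: 0.0
```

>>> play_rows(steps=[0,0,0,0,0,0,0,0,0,0,0,0,0,0,0,0,0,0,0,0,0,0,0,0], jaw=255)

```text
time: 20.2
tool_pos: [0.4533, -0.0406, 0.1347]
tcp_rot: [-3.136, 0.178, 0.001]
wrist_force: [-4.4, 4.1, -0.4]
width: 0.1
grip_force: 26.4
```

>>> play_rows(steps=[0,-0.0069,-0.0058,0,0,-0.0148,-0.0104,0,0,-0.0233,-0.0135,0,0,-0.0322,-0.015,0,0,-0.0413,-0.015,0,0,-0.0502,-0.0135,0,0,-0.0587,-0.0104,0,0,-0.0666,-0.0058,0,0,-0.0735,0,0,0,-0.0735,0,0])

```text
time: 21.45
tool_pos: [0.4638, 0.032, 0.1361]
tcp_rot: [3.136, -0.176, 0.006]
wrist_force: [-1.6, -1.2, 1.0]
width: 0.103
grip_force: 26.6
```

```bash
python3 -c "
from h import *
st();delta(stand(-.107,.0368,.1518-.016),np.pi/2-.1133);g=np.radians(-45);delta(stand(-.107,.052*np.sin(g),.115+.052*np.cos(g)-.016),np.pi/2-.1133)"
```

```text
t 21.45 [0.4638 0.032  0.1361] rot [ 3.136 -0.176  0.006] F [-1.6 -1.2  1. ] w 0.103 g 26.6 q [ 0.02 -0.07  2.13 -0.    1.08  1.7 ]
 [0.0009 0.0002 0.0003] 0.001   [0.0008 0.0738 0.0003] 0.001
```

Now pin_0, for the last quarter turn.

>>> play_rows(steps=[0,0,0,0,0,0,0,0,0,0,0,0,0,0,-0.03,0,0,0,-0.055,0,0,0.036,-0.06,0,0,0.0735,-0.055,0,0,0.0735,-0.055,0,0,0.0735,-0.025,0,0,0.0735,0.001,0], jaw=140)

```text
time: 22.7
tool_pos: [0.454, -0.0406, 0.1331]
tcp_rot: [-3.136, 0.178, -0.001]
wrist_force: [-0.5, -0.6, 0.4]
width: 0.453
grip_force: 0.0
```

>>> play_rows(steps=[0,0,0,0,0,0,0,0,0,0,0,0,0,0,0,0,0,0,0,0,0,0,0,0], jaw=255)

```text
time: 23.45
tool_pos: [0.4536, -0.0406, 0.1339]
tcp_rot: [-3.135, 0.178, 0.0]
wrist_force: [-2.5, 4.0, -0.3]
width: 0.098
grip_force: 26.2
```

>>> play_rows(steps=[0,-0.0069,-0.0058,0,0,-0.0148,-0.0104,0,0,-0.0233,-0.0135,0,0,-0.0322,-0.015,0,0,-0.0413,-0.015,0,0,-0.0502,-0.0135,0,0,-0.0587,-0.0104,0,0,-0.0666,-0.0058,0,0,-0.0735,0,0,0,-0.0735,0,0])

```text
time: 24.7
tool_pos: [0.4636, 0.0318, 0.1349]
tcp_rot: [3.136, -0.176, 0.006]
wrist_force: [0.5, -1.4, 0.1]
width: 0.101
grip_force: 26.6
```

```bash
python3 -c "
from h import *
st();delta(stand(-.107,.0368,.1518-.016),np.pi/2-.1133)"
```

```text
t 24.7 [0.4636 0.0318 0.1349] rot [ 3.136 -0.176  0.006] F [ 0.5 -1.4  0.1] w 0.101 g 26.6 q [ 0.02 -0.07  2.13 -0.    1.07  1.7 ]
 [ 0.001   0.     -0.0008] 0.001
```

>>> play_rows(steps=[0,0,0,0,0,0,0,0,0,0,0,0,0,0,-0.05,0,0,0,-0.11,0,-0.01,0.02,-0.13,0,-0.02,0.04,-0.13,0,-0.02,0.04,-0.13,0], jaw=140)

```text
time: 25.7
tool_pos: [0.4373, -0.0062, 0.264]
tcp_rot: [-3.136, 0.181, -0.002]
wrist_force: [-0.3, 0.1, 0.2]
width: 0.455
grip_force: 0.0
```

```bash
python3 -c "
from h import *
st();delta((.5847,.1105,.041),np.pi/2-.1133)
c=cap('wrist','w5.png');d=cap('side','s5.png')
cv2.imwrite('pics/m5.png',np.hstack([cv2.resize(c['pixels'][0:330,130:510],(440,382)),cv2.resize(d['pixels'][140:310,265:425],(360,382))]))
for j in (-.1,0,.1):
  print(j,[[proj(c,[stand(x,.052*np.sin(g+j),.115+.052*np.cos(g+j))]).round(0).tolist()[0] for x in(-.128,-.086)] for g in (-np.pi/4,np.pi/4)],
  [proj(c,[stand(.046,.052*np.sin(g+j),.115+.052*np.cos(g+j))]).round(0).tolist()[0] for g in (-np.pi/6,np.pi/6)],[proj(c,[stand(-.046,.052*np.sin(g+j),.115+.052*np.cos(g+j))]).round(0).tolist()[0] for g in (-np.pi/6,np.pi/6)])
"
```

```text
t 25.7 [ 0.4373 -0.0062  0.264 ] rot [-3.136e+00  1.810e-01 -2.000e-03] F [-0.3  0.1  0.2] w 0.455 g 0.0 q [-0.07 -0.23  2.02  0.    1.34  1.61]
 [ 0.1328 -0.1329  0.2231] -0.002  -0.1 [[[351.0, 186.0], [353.0, 143.0]], [[274.0, 189.0], [273.0, 144.0]]] [[347.0, -26.0], [280.0, -28.0]] [[344.0, 97.0], [283.0, 97.0]]
0 [[[348.0, 187.0], [349.0, 143.0]], [[271.0, 188.0], [269.0, 143.0]]] [[342.0, -27.0], [274.0, -27.0]] [[339.0, 97.0], [278.0, 97.0]]
0.1 [[[344.0, 188.0], [346.0, 143.0]], [[268.0, 187.0], [266.0, 143.0]]] [[336.0, -29.0], [269.0, -25.0]] [[334.0, 97.0], [273.0, 97.0]]
```

View pics/m5.png

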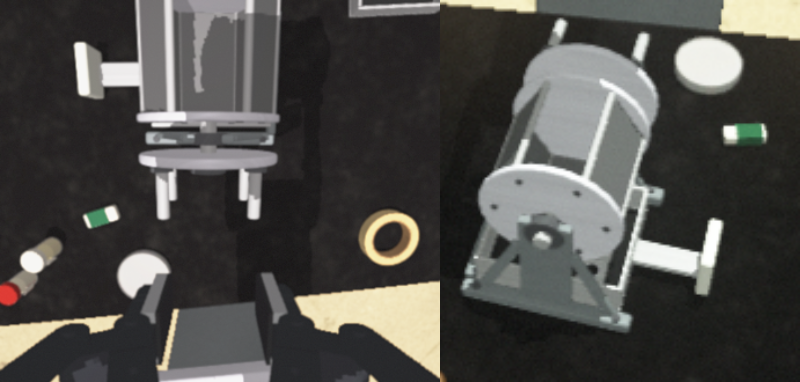

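The barrel is empty where I can see inside. The upper pin tips are at (271,187) and (349,187), against (271,188) and (348,187) predicted for joint 0, so the opening faces straight up. A nut shows in the tray. Now to the tab.

>>> play_rows(steps=[0.04,-0.05,0,0,0.08,-0.1,0,0,0.133,-0.133,0,0,0.133,-0.133,0.02,0,0.133,-0.133,0.07,0,0.133,-0.133,0.13,0,0.133,-0.133,0.18,0,0.133,-0.133,0.22,0,0.133,-0.133,0.22,0,0.133,-0.133,0.22,0], jaw=90)

```text
time: 27.05
tool_pos: [0.5853, 0.1117, 0.0446]
tcp_rot: [-3.136, 0.178, -0.002]
wrist_force: [0.4, -0.0, 1.3]
width: 0.646
grip_force: 0.0
```

>>> play_rows(steps=[0,0,0,0,0,0,0,0,0,0,0,0,0,0,0,0,0,0,0,0,0,0,0,0], jaw=255, grip_force=40)

```text
time: 27.8
tool_pos: [0.5851, 0.1116, 0.044]
tcp_rot: [-3.136, 0.178, -0.001]
wrist_force: [-1.2, 0.6, 3.2]
width: 0.0
grip_force: 1.7
```

```bash
python3 -c "
from h import *
st();delta((.5847,.1105,.041),np.pi/2-.1133)"
```

```text
t 27.8 [0.5851 0.1116 0.044 ] rot [-3.136e+00  1.780e-01 -1.000e-03] F [-1.2  0.6  3.2] w 0.0 g 1.7 q [0.15 0.28 1.93 0.   0.93 1.83]
 [-0.0002  0.0011  0.003 ] 0.0
```

The jaws slipped off the top, 3 mm too high. I reopen and go lower.

>>> play_rows(steps=[0,0,-0.01,0,0,0,-0.01,0,0,0,-0.01,0,0,0,-0.01,0,0,0,0.003,0,0,0,0.01,0,0,0,0.01,0,0,0,0.01,0], jaw=90)

```text
time: 28.8
tool_pos: [0.5847, 0.1115, 0.0333]
tcp_rot: [3.136, -0.178, -0.001]
wrist_force: [-0.1, 1.0, 0.5]
width: 0.648
grip_force: 0.0
```

>>> play_rows(steps=[0,0,0,0,0,0,0,0,0,0,0,0,0,0,0,0,0,0,0,0,0,0,0,0], jaw=255)

```text
time: 29.55
tool_pos: [0.585, 0.1115, 0.0339]
tcp_rot: [-3.137, 0.178, -0.001]
wrist_force: [-0.2, -1.3, 4.1]
width: 0.123
grip_force: 41.6
```

>>> play_rows(steps=[0,-0.006,0,0,0,-0.02,0,0,0,-0.038,0,0,0,-0.057,0,0,0,-0.076,0,0,0,-0.095,0,0,0,-0.114,0,0,0,-0.133,0,0,0,-0.152,0,0,0,-0.165,0,0])

```text
time: 30.8
tool_pos: [0.6034, 0.2769, 0.0335]
tcp_rot: [-3.137, 0.177, 0.0]
wrist_force: [-1.2, -5.0, 1.9]
width: 0.125
grip_force: 41.4
```

>>> play_rows(steps=[0,-0.005,0,0,0,-0.01,0,0,0,-0.012,0,0,0,-0.012,0,0])

```text
time: 31.3
tool_pos: [0.6047, 0.2873, 0.0335]
tcp_rot: [-3.136, 0.178, 0.0]
wrist_force: [-1.5, -3.2, 2.3]
width: 0.128
grip_force: 41.5
```

>>> play_rows(steps=[0,0,0,0,0,0,0,0,0,0,0,0,0,0,-0.03,0,0,0,-0.09,0,0,-0.03,-0.15,0,0,-0.06,-0.19,0,0,-0.06,-0.19,0], jaw=90)

```text
time: 32.3
tool_pos: [0.6144, 0.351, 0.2303]
tcp_rot: [-3.13, 0.174, -0.015]
wrist_force: [0.3, 1.0, -0.4]
width: 0.644
grip_force: 0.0
```

```bash
python3 -c "
from h import *
st()
c=cap('side','s6.png');d=cap('top','t6.png');w=cap('wrist','w6.png')
cv2.imwrite('pics/m6.png',np.hstack([cv2.resize(c['pixels'][140:310,265:485],(450,348)),cv2.resize(d['pixels'][130:255,215:345],(340,348))]))"
```

```text
t 32.3 [0.6144 0.351  0.2303] rot [-3.13   0.174 -0.015] F [ 0.3  1.  -0.4] w 0.644 g 0.0 q [0.48 0.31 1.53 0.   1.29 2.16]
```

View pics/m6.png

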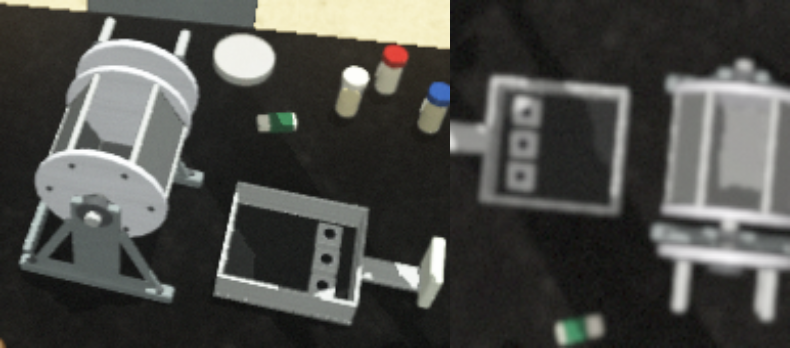

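All three nuts are in the tray, at side-view (330,235), (326,258) and (322,285). The tray is about 35 mm clear of the stand, and the opening faces up: the upper pins hide the lower ones. I hand it in.

```bash
python3 -c "
from workcell import bot
print(bot.finish_job())"
```

```text
the job is handed in; nothing more can be done
None
```

The job is done and handed in at about 32 s: all three nuts are in the tray, the tray is drawn out about 35 mm clear of the stand, and the barrel's open side faces straight up (pins within a pixel of where they should be).

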